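# Sweep the jar lids through the gate into the recycling slot

## Task

Push the three loose jar lids across the deck of the sorting box, through the narrow gate and into the slot behind it, one at a time: each must have dropped before the next goes in. Slide them with the fingertips, never picking one up, standing it on edge or passing it over a wall, and leave the jars, tin, carton and brush where they are.

Things in the scene. Friction and masses are not known exactly. Their poses are not given: they have to be found in the camera images.
- station: fixed plywood lid-sorting box, 330 x 310 mm, its flat deck 75 mm above the table. Origin on the table; own x points along the sweep from the back rim (inner face x = -154 mm) to the gate (x = 85) and the slot behind it, y across, z up. Rims and funnel walls stand 22 mm above the deck. Only the lids lie inside them
- gate (a point): middle of the gate, at deck height; axes as the box's. The gate is 52 mm wide. The deck ends exactly here: a lid pushed until its middle is past this point tips over the edge into the slot. Side rims: inner faces 149 mm either side. Two straight funnel walls, 6 mm thick, run in to the gate's posts from 70 mm before it, where they are 298 mm apart
- slot (a point): middle of the floor of the slot, an open-topped pocket that starts at the gate, 70 mm long, 100 mm wide, floor 69 mm below the deck, walled round up to 22 mm above the deck
- lid1_mid (a point): centre (half-way up) of one of three identical loose round steel jar lids, 43 mm diameter, 12 mm high, about 15 g, lying top up on the deck in front of the gate; it slides easily when pushed on its edge. Origin axis z is its upright axis
- lid2_mid (a point): centre (half-way up) of one of three identical loose round steel jar lids, 43 mm diameter, 12 mm high, about 15 g, lying top up on the deck in front of the gate; it slides easily when pushed on its edge. Origin axis z is its upright axis
- lid3_mid (a point): centre (half-way up) of one of three identical loose round steel jar lids, 43 mm diameter, 12 mm high, about 15 g, lying top up on the deck in front of the gate; it slides easily when pushed on its edge. Origin axis z is its upright axis
- small_jar: small closed amber jar, 46 mm diameter, 62 mm tall, standing on the box's deck beside the slot, outside the funnel; leave it alone. Origin at the centre of its underside
- paste_tin: small tin, 46 mm diameter, 55 mm tall, standing on the box's deck on the other side of the slot (jar and tin may swap sides); leave it alone. Origin at the centre of its underside
- big_jar: closed jar, 72 mm diameter, 120 mm tall, standing on the table; leave it alone. Origin at the centre of its underside
- carton: upright carton 60 x 100 x 140 mm, standing on the table; leave it alone. Origin at the centre of its underside
- brush: hand brush lying on the table; leave it alone. Origin on the brush
Mind the look-alikes: they are no part of the job. What is shaped like the part that bears lid2_mid but purple or red is not meant.

How it is judged (in metres and radians):
On the way, in this order (a step that is already met when the one before it is completed fails the run):
1. a first lid has dropped into the slot (((x of lid1_mid in the frame of station between 0.086 and 0.156 m and y of lid1_mid in the frame of station between -0.05 and 0.05 m and z of lid1_mid in the frame of station below 0.06 m) or (x of lid2_mid in the frame of station between 0.086 and 0.156 m and y of lid2_mid in the frame of station between -0.05 and 0.05 m and z of lid2_mid in the frame of station below 0.06 m) or (x of lid3_mid in the frame of station between 0.086 and 0.156 m and y of lid3_mid in the frame of station between -0.05 and 0.05 m and z of lid3_mid in the frame of station below 0.06 m))), for 0.2 s.
2. a second lid has dropped in, after the first ((((x of lid1_mid in the frame of station between 0.086 and 0.156 m and y of lid1_mid in the frame of station between -0.05 and 0.05 m and z of lid1_mid in the frame of station below 0.06 m) and (x of lid2_mid in the frame of station between 0.086 and 0.156 m and y of lid2_mid in the frame of station between -0.05 and 0.05 m and z of lid2_mid in the frame of station below 0.06 m)) or ((x of lid1_mid in the frame of station between 0.086 and 0.156 m and y of lid1_mid in the frame of station between -0.05 and 0.05 m and z of lid1_mid in the frame of station below 0.06 m) and (x of lid3_mid in the frame of station between 0.086 and 0.156 m and y of lid3_mid in the frame of station between -0.05 and 0.05 m and z of lid3_mid in the frame of station below 0.06 m)) or ((x of lid2_mid in the frame of station between 0.086 and 0.156 m and y of lid2_mid in the frame of station between -0.05 and 0.05 m and z of lid2_mid in the frame of station below 0.06 m) and (x of lid3_mid in the frame of station between 0.086 and 0.156 m and y of lid3_mid in the frame of station between -0.05 and 0.05 m and z of lid3_mid in the frame of station below 0.06 m)))), for 0.2 s.
3. the third lid has dropped in, after the second (x of lid1_mid in the frame of station between 0.086 and 0.156 m and y of lid1_mid in the frame of station between -0.05 and 0.05 m and z of each of lid1_mid, lid2_mid, lid3_mid in the frame of station below 0.06 m and x of lid2_mid in the frame of station between 0.086 and 0.156 m and y of lid2_mid in the frame of station between -0.05 and 0.05 m and x of lid3_mid in the frame of station between 0.086 and 0.156 m and y of lid3_mid in the frame of station between -0.05 and 0.05 m), for 0.2 s.
At the end, for the whole second after the job is handed in: all three lids lie at rest inside the slot, their middles at least 15 mm below the deck (any way up) (all of step 3 and linear speed of each of lid1, lid2, lid3 below 0.03 m/s); the robot touches nothing.
It fails at once if a jar lid is lifted, stood on edge or taken over a wall (its middle more than 14 mm above where it lies on the deck) (z of any of lid1_mid, lid2_mid, lid3_mid in the frame of station above 0.095 m).
It fails at once if a bystander (jar, tin, carton, brush) is moved more than 20 mm or tipped (distance of any of small_jar, paste_tin, big_jar, carton, brush from where it was at the start of the episode above 0.02 m or angle between any of small_jar, paste_tin, big_jar, carton's own z axis and vertical above 0.3 rad).
It also fails if it takes over 58 s, if anything falls off the work surface, if the arm or the gripper's body presses on something with over 40 N, if the wrist force passes 120 N, or if a joint passes its speed limit or range.

## Robot

A 6-joint arm with a two-finger parallel gripper is mounted at the origin on the work surface. World frame = base frame: x ahead of the robot, y to its left, z up, the work surface at z = 0. Lengths are in mm, angles in rad, forces in N, time in s.
With the tool pointing down it reaches from about 275 to 975 mm from the base axis. Payload 8.4 kg.
Tool frame: the origin (TCP) lies midway between the tips of the shut fingers; the grasp point (between the pads) lies 19 mm behind it (r.tcp_to_grasp is the distance from the TCP to the grasp point, in mm); z points along the fingers, y is the direction in which the jaws open and shut (so a half turn about z gives the same grasp; the last joint's range is limited). The gripper opens to 92 mm and grips with 3 to 60 N. Pads are 20 mm wide; open, the fingers measure 128 mm over their backs; the gripper's body (75 mm by 189 mm) begins 69 mm behind the grasp point.
Start: joints at [-1.199, 0.353, 1.633, -0, 1.155, -0.002], TCP at [228.221, -581.844, 214.583] pointing down, gripper open.
Joint ranges: [-2.63, 2.63], [-0.92, 2.1], [0.06, 2.66], [-1.3, 4.44], [0, 2.69], [-3.02, 3.02]. Speed limits (rad/s): [2.22, 2.22, 2.79, 3.14, 3.14, 3.14].

## Interface

Orientations are given as a rotation vector (axis times angle).
In Python, from station import r gives the robot as it stands. The module is installed in compiled form; this text tells all that it offers.
- The arm moves only by the tool send_rows, never from a script. Its argument "motion" is a list of rows, each a list of 7 numbers: the opening, from 0 (shut) to 1 (fully open), then the shift along the tool's x, y, z in cm, then the turn, a rotation vector about the tool's x, y, z in rad. A call has 1 to 20 rows; each row is the pose to reach, as a shift and turn from the pose commanded when the call began, along the tool's axes at that moment; what a row does not reach only later rows make up. A row lasts 1/8 s, in which the tool goes at most 62.5 mm and 10.7 degrees, less where a joint would pass 70% of its speed; a pose out of reach is approached as far as the arm can. A call with a gripper value outside its range is refused whole. The fingers move at their own pace and stop on an object; "force" is the grip in N (left out, the last holds). Time passes only in rows, so rows that repeat a pose let the fingers close. It gives the time, the measured TCP pose, the force and the opening at its end, in the units of the state.
- r.state(): the state, without advancing time (a new reading comes with each control period).
- r.snapshot(name): name is "scene" or "top"; returns the picture (480x640x3 uint8, red, green, blue); there is no depth.
- r.camera_model(name): a dict with "vertical_fov" (degrees; the focal length in pixels is half the picture's height over the tangent of half this angle, whatever the lens; pixels are square), "cx", "cy" (the principal point, pixels), "xyz" and "rotation" of the camera in the world. Camera axes: x right, y up, looking along -z (the intrinsics and any distortion apply to the point x, -y, -z); pixel columns grow to the right and rows downward; lengths in mm; the calibration is good to about 2 mm. A picture is of the moment at which its call begins. camera_model takes no time and is no camera call.
- r.sign_off(): hands the job in, once; it reports no verdict.
Trained networks look in the newest picture that a camera, given by its name, has taken for a name from the list of things; names that differ only in an ending like _2 or _b are one class to them, and where a whole thing is asked for, a point or a joint stands for the part that bears it (a point fixed in the world has none). Each returns a list of dicts, best first, with "p" (0 to 1); they miss things now and then, are a little off and sometimes report something else, mostly with a low value. They report only what shows in the picture. A call takes as long as a camera call. They do not tell look-alikes from the thing itself.
- r.boxes_of(camera, thing): "centre" ([x, y, z] in mm, in world coordinates, good to about 4 mm: the middle of the surface that is visible of it).
- r.regions_of(camera, thing): "mask" (480x640 bool, what is visible of it).
The state is a dict: "time_s": time; "q": joint angles; "joint_vel": joint speeds; "joint_efforts": joint torques, N m; "tool_pos": TCP position; "tcp_rot": TCP orientation; "force": force on the tool from outside, world axes, zero at the start; "torque": the same for the moment, N m; "finger_gap": finger opening in mm.
Only numpy, scipy, OpenCV 4.12 (cv2) and the standard library are available. Lean on these libraries where they do the work, as an engineer would, in place of code of your own. Each camera call takes 0.05 s, during which the arm holds its last target. There are 200 camera calls.

## Working session

There is one attempt and no reset: what is moved stays moved. The work goes in short steps, Python scripts to look and compute and a tool call to move; the robot and the scene stay as the last step left them, time stands still between calls to the robot, and variables do not carry over. Pictures are saved under pics/ and viewed, about 8 in all and at most 12, crops included, and the job is handed in when it is done.

Besides the shell and the picture viewer there is one more tool, called after "Emit:" in YAML: its name, and indented under it one key for each argument. send_rows: Moves the arm, as the interface text tells. Its arguments: {"type":"object","properties":{"motion":{"type":"array","items":{"type":"array","items":{"type":"number"}}},"force":{"type":"number"}},"required":["motion"]}

```bash
mkdir -p pics; python3 - <<'E'
from station import r
import cv2,numpy as np
for n in("top","scene"):
    im=r.snapshot(n); cv2.imwrite(f"pics/{n}0.png",im[:,:,::-1])
    m=r.camera_model(n); print(n,m)
    for t in("lid2_mid","station","gate","slot","small_jar","paste_tin","big_jar","carton","brush"):
        try: print(t,[(np.round(d["centre"]).tolist(),round(d["p"],2)) for d in r.boxes_of(n,t)])
        except Exception as e: print(t,e)
print(r.state())
E
```

```text
top {'vertical_fov': 48.14766092478206, 'cx': 320.40038959062286, 'cy': 239.69190447140664, 'xyz': array([ 320.39228678,    9.02444496, 1466.99339479]), 'rotation': array([ 0.11886645, -0.12608229, -1.5739081 ])}
lid2_mid [([335.0, 100.0, 14.0], 0.73), ([524.0, -247.0, 10.0], 0.68), ([569.0, -15.0, 85.0], 0.51), ([529.0, 255.0, 14.0], 0.5), ([542.0, -90.0, 86.0], 0.27)]
station [([586.0, -3.0, 78.0], 0.86)]
gate [([587.0, -4.0, 78.0], 0.73), ([574.0, -13.0, 84.0], 0.24)]
slot [([588.0, -0.0, 75.0], 0.95)]
small_jar [([706.0, -74.0, 138.0], 0.62)]
paste_tin [([666.0, 134.0, 128.0], 0.79)]
big_jar [([536.0, 419.0, 115.0], 0.77)]
carton [([557.0, -393.0, 140.0], 0.68)]
brush [([423.0, -392.0, 18.0], 0.64), ([589.0, -1.0, 76.0], 0.63)]
scene {'vertical_fov': 48.746583260260344, 'cx': 323.4211353873735, 'cy': 228.91855281143967, 'xyz': array([1251.20413808, -154.83558195,  863.66916143]), 'rotation': array([0.64592302, 0.49504803, 1.28620079])}
lid2_mid [([532.0, 255.0, 13.0], 0.74), ([526.0, -249.0, 17.0], 0.57), ([580.0, -13.0, 87.0], 0.56)]
station [([629.0, -12.0, 74.0], 0.67)]
gate [
[... 290 characters left out ...]

brush [([419.0, -387.0, 20.0], 0.97)]
{'time_s': 1.0, 'q': array([-1.19944671e+00,  3.52988238e-01,  1.63339391e+00, -8.68736481e-06,
        1.15519003e+00, -2.37378495e-03]), 'joint_vel': array([-0.00065933,  0.00180329,  0.00052361,  0.00151485,  0.00067223,
        0.00106234]), 'joint_efforts': array([-2.20044903e-04, -5.93767405e+01, -3.34577000e+01,  6.99577527e-02,
        1.57116365e-02, -5.51293385e-05]), 'tool_pos': array([ 228.19409315, -581.86380169,  214.59293002]), 'tcp_rot': array([ 3.08688186e+00,  5.83634378e-01, -6.37050528e-06]), 'force': array([ 0.46074597,  0.19290713, -0.14857162]), 'torque': array([0.0061848 , 0.04385891, 0.0478832 ]), 'finger_gap': 91.7958481527276}
```

```bash
python3 - <<'E'
import cv2
a=cv2.imread("pics/top0.png"); b=cv2.imread("pics/scene0.png")
cv2.imwrite("pics/t0c.png",cv2.resize(a[60:300,180:460],(700,600),interpolation=cv2.INTER_CUBIC))
E
```

```text
(no output)
```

View pics/top0.png

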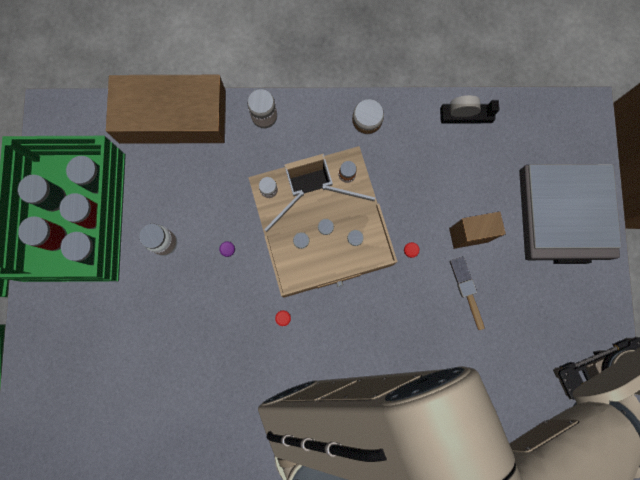

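View pics/t0c.png

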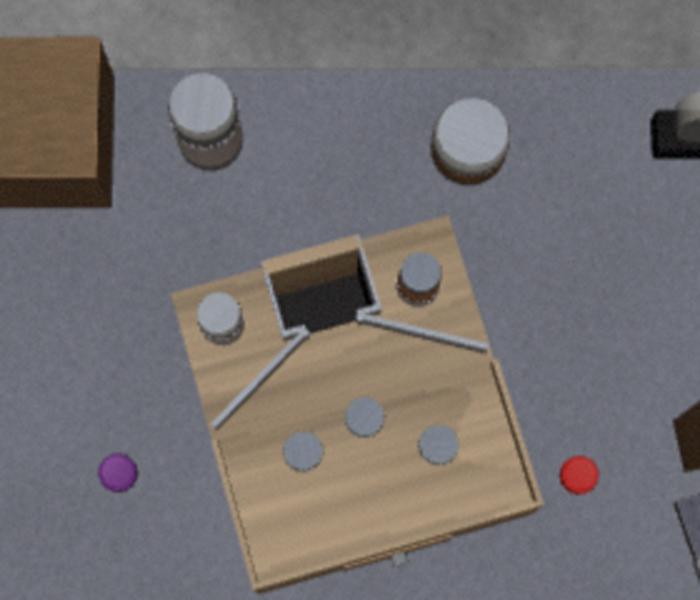

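The picture shows three grey lids on the box deck at top-image pixels (301,240), (326,226) and (356,238). The look-alikes are outside the box: two red discs at (283,318) and (412,250) and a purple one at (227,249). The three grey ones inside the rims fit the description. The jar and tin stand on either side of the slot. Next I fit the box pose, overlay it and enlarge to confirm.

```bash
cat > h.py <<'E'
from station import r
import cv2,numpy as np
from scipy.spatial.transform import Rotation as R
from scipy.optimize import least_squares
class Cam:
    def __init__(s,n):
        m=r.camera_model(n); s.f=240/np.tan(np.radians(m["vertical_fov"]/2)); s.c=np.array([m["cx"],m["cy"]])
        s.t=np.array(m["xyz"]); s.R=R.from_rotvec(m["rotation"]).as_matrix()
    def proj(s,P):
        p=(np.atleast_2d(P)-s.t)@s.R; return np.c_[p[:,0],-p[:,1]]/(-p[:,2:3])*s.f+s.c
    def ray(s,uv,z):
        uv=(np.atleast_2d(uv)-s.c)/s.f; d=np.c_[uv[:,0],-uv[:,1],-np.ones(len(uv))]@s.R.T
        return s.t+d*((z-s.t[2])/d[:,2:3])
def lids(im,z=87):
    """grey discs inside box area: bright low-saturation blobs"""
    hsv=cv2.cvtColor(im,cv2.COLOR_RGB2HSV)
    m=((hsv[...,1]<50)&(hsv[...,2]>90)).astype(np.uint8)
    n,_,st,c=cv2.connectedComponentsWithStats(m)
    return [(c[i],st[i,4]) for i in range(1,n) if 60<st[i,4]<400]
def box2w(p,b):
    p=np.atleast_2d(np.array(p,float)); c,s=np.cos(b[2]),np.sin(b[2])
    return np.c_[b[0]+c*p[:,0]-s*p[:,1],b[1]+s*p[:,0]+c*p[:,1],p[:,2]]
def w2box(P,b):
    P=np.atleast_2d(P); d=P[:,:2]-b[:2]; c,s=np.cos(b[2]),np.sin(b[2])
    return np.c_[c*d[:,0]+s*d[:,1],-s*d[:,0]+c*d[:,1]]
E
python3 - <<'E'
from h import *
C=Cam("top"); im=cv2.imread("pics/top0.png")
k=lambda u,v:(180+u/2.5-.3,60+v/2.5-.3)
# clicked: posts at gate (top), back outer corners (top), funnel outer starts (top), slot front inner corners
pts=[((85,26+3,97),k(305,332)),((85,-29,97),k(360,317)),((15,149,97),k(215,426)),((15,-149,97),k(487,348)),
     ((-160,155,97),k(258,589)),((-160,-155,97),k(541,504))]
P=np.array([p[0] for p in pts]);U=np.array([p[1] for p in pts])
s=least_squares(lambda b:(C.proj(box2w(P,b))-U).ravel(),[580,0,.27],loss="soft_l1")
b=s.x; print("box",b,np.degrees(b[2])); print(s.fun.reshape(-1,2).round(2) if s.fun.size==12 else s.fun)
np.save("box.npy",b)
for c,a in lids(im[:,:,::-1]):
    if 240<c[0]<400 and 190<c[1]<300: 
        W=C.ray(c,87)[0]; print(c.round(1),a,W.round(1),w2box(W,b).round(1))
S=4;x0,y0=235,140
big=cv2.resize(im[y0:y0+150,x0:x0+175],None,fx=S,fy=S,interpolation=cv2.INTER_CUBIC)
def L(ps,col):
    q=((C.proj(box2w(ps,b))-[x0,y0]+.5)*S).astype(int); cv2.polylines(big,[q],False,col,1)
L([(15,149,97),(85,26,97),(155,26,97)],(0,0,255));L([(15,-149,97),(85,-26,97)],(0,0,255))
L([(85,50,97),(155,50,97),(155,-50,97),(85,-50,97)],(255,0,0))
L([(-154,149,97),(15,149,97)],(0,255,0));L([(-154,149,97),(-154,-149,97),(15,-149,97)],(0,255,0));L([(85,-26,75),(85,26,75)],(0,255,255))
cv2.imwrite("pics/ov.png",big)
E
```

```text
box [ 5.88148394e+02 -2.53623445e+00  2.82378948e-01] 16.179121958015642
[[ 0.4  -0.29]
 [-0.37 -0.41]
 [-0.54  0.22]
 [ 0.47 -0.54]
 [-1.4   0.78]
 [ 1.58  0.21]]
[325.3 226.5] 214 [572.  -11.2  87. ] [[-17.9  -3.8]]
[354.9 237.3] 217 [542.8 -88.   87. ] [[-67.4 -69.5]]
[300.7 239.9] 218 [536.9  53.   87. ] [[-33.7  67.6]]
```

View pics/ov.png

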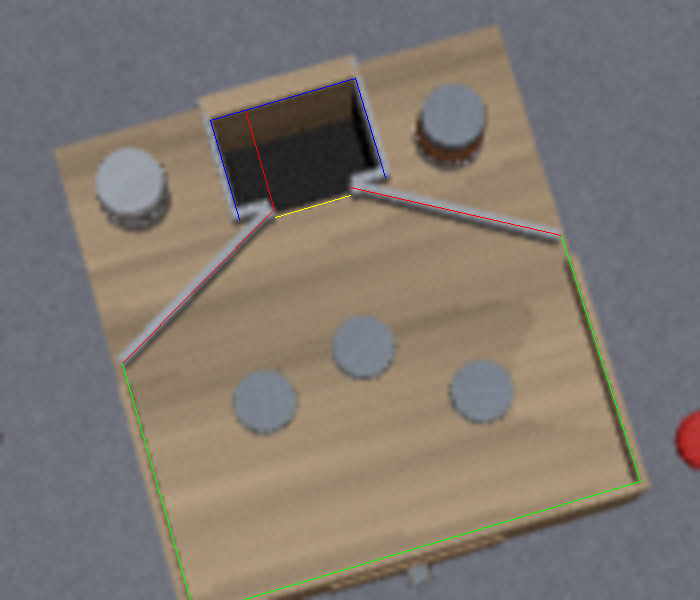

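The overlay matches the box walls. The three grey discs inside the rims are confirmed as the lids, at box coordinates B (-18,-4), C (-67,-70) and A (-34,68). B goes first because it is nearest the gate, then A, then C. I'll push with the fingers slightly open (24 mm) so the tips cup the lid.

```bash
cat >> h.py <<'E'
def tobox(x,y,z,yaw=0):
    """tool-frame shift (cm) and turn from present pose to a box-frame TCP pose"""
    b=np.load("box.npy"); s=r.state(); T=R.from_rotvec(s["tcp_rot"]); w=box2w([x,y,z],b)[0]
    ax=R.from_rotvec([np.pi,0,0]); G=R.from_euler("z",b[2]+yaw)*ax
    print("t",s["time_s"],"tcp box",w2box(s["tool_pos"],b).round(1),s["tool_pos"][2].round(1),"gap",round(s["finger_gap"],1),
      "| shift cm",(T.inv().apply(w-s["tool_pos"])/10).round(2),"turn",(T.inv()*G).as_rotvec().round(3))
E
python3 -c "
from h import *
tobox(-70,-4,150)"
```

```text
t 1.0 tcp box [[-507.1 -456.1]] 214.6 gap 91.8 | shift cm [ 47.65 -41.03   6.46] turn [0.    0.    0.091]
```

Emit:
send_rows:
  motion:
    - [0.26,5,-4.3,0,0,0,0.01]
    - [0.26,10,-8.6,0,0,0,0.02]
    - [0.26,15,-12.9,0,0,0,0.03]
    - [0.26,20,-17.2,0,0,0,0.04]
    - [0.26,25,-21.5,0,0,0,0.05]
    - [0.26,30,-25.8,0,0,0,0.06]
    - [0.26,35,-30.1,0,0,0,0.07]
    - [0.26,40,-34.4,0,0,0,0.08]
    - [0.26,44,-38,0,0,0,0.09]
    - [0.26,47.65,-41.03,1,0,0,0.091]
    - [0.26,47.65,-41.03,4,0,0,0.091]
    - [0.26,47.65,-41.03,6.4,0,0,0.091]
    - [0.26,47.65,-41.03,6.4,0,0,0.091]
    - [0.26,47.65,-41.03,6.4,0,0,0.091]

```text
time_s: 2.75
tool_pos: [522.5, -26.1, 151.5]
tcp_rot: [3.11, 0.442, 0.001]
force: [-0.1, -0.1, 0.6]
finger_gap: 23.6
```

```bash
python3 -c "
from h import *
tobox(-70,-4,80)
im=r.snapshot('scene');cv2.imwrite('pics/s1.png',im[60:420,60:560,::-1])"
```

```text
t 2.75 tcp box [[-69.6  -4.3]] 151.5 gap 23.6 | shift cm [-0.04 -0.03  7.15] turn [ 0.    -0.001  0.   ]
```

View pics/s1.png

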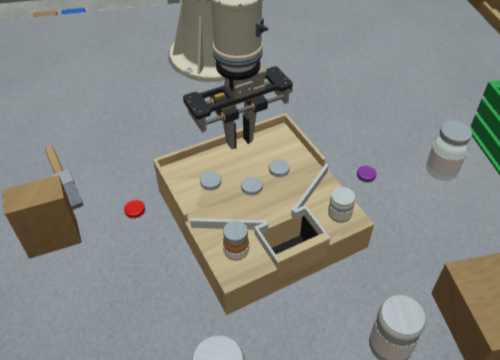

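The fingers are above the deck behind the middle lid at (252,185) in this crop. Nothing else is in the way, so I push lid B.

Emit:
send_rows:
  motion:
    - [0.26,0,0,3.5,0,0,0]
    - [0.26,0,0,7.0,0,0,0]
    - [0.26,0,0,7.1,0,0,0]
    - [0.26,1.2,0,7.1,0,0,0]
    - [0.26,2.4,0,7.1,0,0,0]
    - [0.26,3.4,-0.1,7.1,0,0,0]
    - [0.26,4.6,-0.2,7.1,0,0,0]
    - [0.26,5.8,-0.3,7.1,0,0,0]
    - [0.26,7.0,-0.4,7.1,0,0,0]
    - [0.26,8.2,-0.4,7.1,0,0,0]
    - [0.26,9.4,-0.4,7.1,0,0,0]
    - [0.26,10.6,-0.4,7.1,0,0,0]
    - [0.26,11.8,-0.4,7.1,0,0,0]
    - [0.26,12.8,-0.4,7.1,0,0,0]
    - [0.26,13.4,-0.4,7.1,0,0,0]
    - [0.26,13.4,-0.4,7.1,0,0,0]
    - [0.26,12.0,-0.4,7.1,0,0,0]
    - [0.26,8,-0.4,5,0,0,0]
    - [0.26,2,-0.4,1.5,0,0,0]
    - [0.26,-3,-0.4,1.5,0,0,0]

```text
time_s: 5.3
tool_pos: [490.6, -31.0, 137.1]
tcp_rot: [3.11, 0.443, 0.004]
force: [0.7, 0.0, -0.1]
finger_gap: 23.5
```

```bash
python3 -c "
from h import *
tobox(-85,68,80);b=np.load('box.npy')
im=r.snapshot('scene')[:,:,::-1];t=r.snapshot('top')
C=Cam('top')
for c,a in lids(t):
    q=w2box(C.ray(c,87),b)[0]
    if -155<q[0]<160 and abs(q[1])<150: print(a,q.round(1))
a=cv2.resize(im[60:420,100:500],(500,450));c=cv2.resize(t[140:290,235:410,::-1],(525,450))
cv2.imwrite('pics/s2.png',np.hstack([cv2.resize(a,(400,360)),cv2.resize(c,(400,360))]))"
```

```text
t 5.3 tcp box [[-1.016e+02 -1.000e-01]] 137.1 gap 23.5 | shift cm [ 1.65 -6.82  5.71] turn [ 0.001 -0.002  0.001]
205 [ 116.4 -106.7]
257 [132.  112.2]
182 [105.9   6.8]
136 [-31.2  74.1]
```

View pics/s2.png

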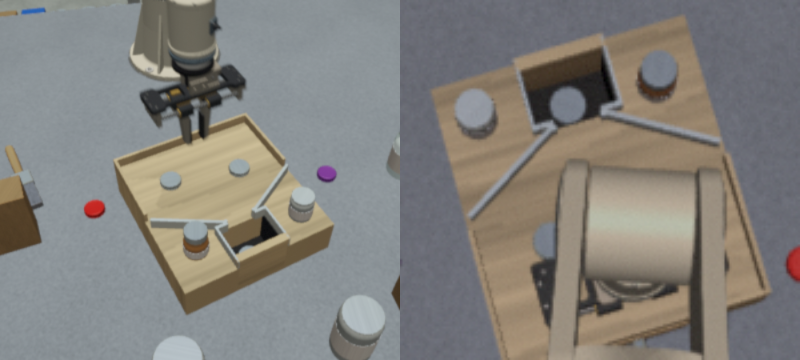

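The first lid lies in the slot, at (568,105) in the right-hand view. Lid A is unmoved. The next moves cup A at an angle, then turn straight before the gate.

```bash
cat >> h.py <<'E'
def rows(wps,grip=0.26,z=80.5):
    """wps: lid centre x,y, standoff, yaw deg, z -> rows"""
    b=np.load("box.npy"); s=r.state(); T=R.from_rotvec(s["tcp_rot"]); out=[]
    for x,y,so,yaw,z in wps:
        a=np.radians(yaw); w=box2w([x-(28+so)*np.cos(a),y-(28+so)*np.sin(a),z],b)[0]
        G=R.from_euler("z",b[2]+a)*R.from_rotvec([np.pi,0,0])
        out.append([grip]+(T.inv().apply(w-s["tool_pos"])/10).round(1).tolist()+(T.inv()*G).as_rotvec().round(2).tolist())
    print(out)
E
python3 -c "
from h import *
A=(-34,68)
rows([(*A,25,-8,137),(*A,25,-16,137),(*A,25,-25,137),(*A,25,-25,100),(*A,25,-25,80.5),(*A,25,-25,80.5)])"
```

```text
[[0.26, 2.0, -7.4, -0.2, -0.0, 0.0, 0.14], [0.26, 2.2, -8.2, -0.2, -0.0, 0.0, 0.28], [0.26, 2.5, -8.9, -0.2, -0.0, 0.0, 0.44], [0.26, 2.5, -8.9, 3.5, -0.0, 0.0, 0.44], [0.26, 2.5, -8.9, 5.5, -0.0, 0.0, 0.44], [0.26, 2.5, -8.9, 5.5, -0.0, 0.0, 0.44]]
```

Emit:
send_rows:
  motion:
    - [0.26,2.0,-7.4,0,0,0,0.14]
    - [0.26,2.2,-8.2,0,0,0,0.28]
    - [0.26,2.5,-8.9,0,0,0,0.44]
    - [0.26,2.5,-8.9,0,0,0,0.44]
    - [0.26,2.5,-8.9,3.5,0,0,0.44]
    - [0.26,2.5,-8.9,5.6,0,0,0.44]
    - [0.26,2.5,-8.9,5.6,0,0,0.44]

```text
time_s: 6.28
tool_pos: [489.7, 61.3, 78.3]
tcp_rot: [3.131, -0.243, -0.005]
force: [0.1, -0.3, -0.2]
finger_gap: 24.2
```

```bash
python3 -c "
from h import *
tobox(-82,90.4,80.5,-.436)
w=[(-34,68,12,-25,80.5),(-34,68,0,-25,80.5)]
for k in range(1,9): w.append((-34+84*k/8,68-65*k/8,0,-25,80.5))
w+=[(55,1,0,-17,80.5),(60,0,0,-9,80.5),(65,0,0,0,80.5),(76,0,0,0,80.5),(86,0,0,0,80.5),(92,0,0,0,80.5),(92,0,0,0,80.5),(82,0,0,0,80.5),(40,0,0,0,100),(-10,0,0,0,140)]
print(len(w));rows(w)"
```

```text
t 6.275 tcp box [[-76.8  88.8]] 78.3 gap 24.2 | shift cm [-0.54  0.07 -0.21] turn [ 0.001  0.003 -0.001]
20
[[0.26, 0.8, 0.1, -0.2, 0.0, 0.0, -0.0], [0.26, 2.0, 0.1, -0.2, 0.0, 0.0, -0.0], [0.26, 3.2, 0.4, -0.2, 0.0, 0.0, -0.0], [0.26, 4.5, 0.7, -0.2, 0.0, 0.0, -0.0], [0.26, 5.8, 0.9, -0.2, 0.0, 0.0, -0.0], [0.26, 7.1, 1.2, -0.2, 0.0, 0.0, -0.0], [0.26, 8.4, 1.5, -0.2, 0.0, 0.0, -0.0], [0.26, 9.7, 1.8, -0.2, 0.0, 0.0, -0.0], [0.26, 11.0, 2.1, -0.2, 0.0, 0.0, -0.0], [0.26, 12.3, 2.4, -0.3, 0.0, 0.0, -0.0], [0.26, 12.9, 2.8, -0.3, 0.0, 0.0, -0.14], [0.26, 13.5, 3.0, -0.3, 0.0, 0.0, -0.28], [0.26, 14.1, 3.2, -0.3, 0.0, 0.0, -0.44], [0.26, 15.1, 2.8, -0.3, 0.0, 0.0, -0.44], [0.26, 16.0, 2.3, -0.3, 0.0, 0.0, -0.44], [0.26, 16.5, 2.1, -0.3, 0.0, 0.0, -0.44], [0.26, 16.5, 2.1, -0.3, 0.0, 0.0, -0.44], [0.26, 15.6, 2.5, -0.3, 0.0, 0.0, -0.44], [0.26, 11.8, 4.3, -2.2, 0.0, 0.0, -0.44], [0.26, 7.3, 6.4, -6.2, 0.0, 0.0, -0.44]]
```

Emit:
send_rows:
  motion:
    - [0.26,0.8,0.1,-0.2,0,0,0]
    - [0.26,2.0,0.1,-0.2,0,0,0]
    - [0.26,3.2,0.4,-0.2,0,0,0]
    - [0.26,4.5,0.7,-0.2,0,0,0]
    - [0.26,5.8,0.9,-0.2,0,0,0]
    - [0.26,7.1,1.2,-0.2,0,0,0]
    - [0.26,8.4,1.5,-0.2,0,0,0]
    - [0.26,9.7,1.8,-0.2,0,0,0]
    - [0.26,11.0,2.1,-0.2,0,0,0]
    - [0.26,12.3,2.4,-0.2,0,0,0]
    - [0.26,12.9,2.8,-0.2,0,0,-0.14]
    - [0.26,13.5,3.0,-0.2,0,0,-0.28]
    - [0.26,14.1,3.2,-0.2,0,0,-0.44]
    - [0.26,15.1,2.8,-0.2,0,0,-0.44]
    - [0.26,16.0,2.3,-0.2,0,0,-0.44]
    - [0.26,16.5,2.1,-0.2,0,0,-0.44]
    - [0.26,16.5,2.1,-0.2,0,0,-0.44]
    - [0.26,15.6,2.5,-0.2,0,0,-0.44]
    - [0.26,11.8,4.3,-2.2,0,0,-0.44]
    - [0.26,7.3,6.4,-6.2,0,0,-0.44]

```text
time_s: 8.78
tool_pos: [551.3, -12.6, 139.8]
tcp_rot: [-3.11, -0.443, 0.006]
force: [0.6, -0.5, 1.1]
finger_gap: 24.0
```

```bash
python3 -c "
from h import *
tobox(-28,0,137);b=np.load('box.npy')
im=r.snapshot('scene')[:,:,::-1];t=r.snapshot('top')
C=Cam('top')
for c,a in lids(t):
    q=w2box(C.ray(c,87),b)[0]
    if -155<q[0]<160 and abs(q[1])<150: print(a,q.round(1))
cv2.imwrite('pics/s3.png',np.hstack([cv2.resize(im[60:420,100:500],(400,360)),cv2.resize(t[140:290,235:410,::-1],(400,360))]))"
```

```text
t 8.775 tcp box [[-38.2   0.6]] 139.8 gap 24.0 | shift cm [1.02 0.06 0.27] turn [-0.001  0.003  0.   ]
258 [131.8 112.1]
120 [-24.2   7.1]
64 [-11.9 -14.2]
75 [-61.7 -57.9]
```

View pics/s3.png

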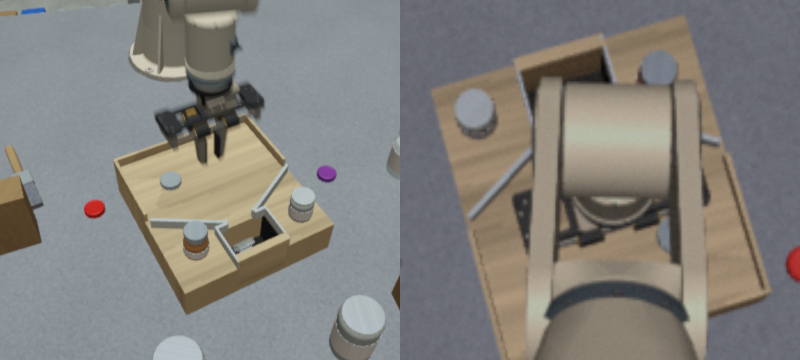

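Lid A is gone from the deck and something shows in the slot; I'll check it properly after the retreat. Now lid C, at (171,180) in the left-hand view.

```bash
python3 -c "
from h import *
A=(-67,-70)
rows([(-90,-30,0,8,139),(*A,20,16,139),(*A,20,25,139),(*A,20,25,139),(*A,20,25,100),(*A,20,25,80.5),(*A,20,25,80.5)])"
```

```text
[[0.26, -7.9, 3.4, 0.5, 0.0, -0.0, -0.14], [0.26, -7.4, 8.3, 0.5, 0.0, -0.0, -0.28], [0.26, -7.2, 9.0, 0.5, 0.0, -0.0, -0.44], [0.26, -7.2, 9.0, 0.5, 0.0, -0.0, -0.44], [0.26, -7.2, 9.0, 4.4, 0.0, -0.0, -0.44], [0.26, -7.2, 9.0, 6.3, 0.0, -0.0, -0.44], [0.26, -7.2, 9.0, 6.3, 0.0, -0.0, -0.44]]
```

Emit:
send_rows:
  motion:
    - [0.26,-5.0,3.4,0,0,0,-0.14]
    - [0.26,-7.2,8.3,0,0,0,-0.28]
    - [0.26,-7.2,9.0,0,0,0,-0.44]
    - [0.26,-7.2,9.0,0,0,0,-0.44]
    - [0.26,-7.2,9.0,3.8,0,0,-0.44]
    - [0.26,-7.2,9.0,5.7,0,0,-0.44]
    - [0.26,-7.2,9.0,5.8,0,0,-0.44]
    - [0.26,-7.2,9.0,5.8,0,0,-0.44]

```text
time_s: 9.88
tool_pos: [510.6, -118.4, 83.2]
tcp_rot: [2.939, 1.109, 0.0]
force: [-0.4, 0.6, 0.9]
finger_gap: 24.0
```

```bash
python3 -c "
from h import *
tobox(-110.5,-90.3,80.5,.436)
t=r.snapshot('top');C=Cam('top');b=np.load('box.npy')
for c,a in lids(t):
    q=w2box(C.ray(c,87),b)[0]
    if -155<q[0]<160 and abs(q[1])<150: print(a,q.round(1))
cv2.imwrite('pics/s4.png',cv2.resize(t[140:290,235:410,::-1],(700,600),interpolation=cv2.INTER_CUBIC))
w=[(-67,-70,8,25,80.5),(-67,-70,0,25,80.5)]
for k in range(1,11): w.append((-67+117*k/10,-70+67*k/10,0,25,80.5))
w+=[(55,-1,0,17,80.5),(60,0,0,9,80.5),(65,0,0,0,80.5),(76,0,0,0,80.5),(86,0,0,0,80.5),(92,0,0,0,80.5),(92,0,0,0,80.5),(80,0,0,0,80.5)]
print(len(w));rows(w)"
```

```text
t 9.875 tcp box [[-106.8  -89.7]] 83.2 gap 24.0 | shift cm [-0.37 -0.1   0.27] turn [ 0.    -0.     0.003]
202 [ 116.4 -106.6]
258 [131.8 112.2]
20
[[0.26, 0.8, -0.1, 0.3, 0.0, -0.0, 0.0], [0.26, 1.6, -0.1, 0.3, 0.0, -0.0, 0.0], [0.26, 3.0, -0.2, 0.3, 0.0, -0.0, 0.0], [0.26, 4.3, -0.3, 0.3, 0.0, -0.0, 0.0], [0.26, 5.7, -0.5, 0.3, 0.0, -0.0, 0.0], [0.26, 7.0, -0.6, 0.3, 0.0, -0.0, 0.0], [0.26, 8.3, -0.7, 0.3, 0.0, -0.0, 0.0], [0.26, 9.7, -0.8, 0.3, 0.0, -0.0, 0.0], [0.26, 11.0, -0.9, 0.3, 0.0, -0.0, 0.0], [0.26, 12.4, -1.0, 0.3, 0.0, -0.0, 0.0], [0.26, 13.7, -1.1, 0.3, 0.0, -0.0, 0.0], [0.26, 15.1, -1.2, 0.3, 0.0, -0.0, 0.0], [0.26, 15.6, -1.6, 0.3, 0.0, -0.0, 0.14], [0.26, 16.2, -1.8, 0.3, 0.0, -0.0, 0.28], [0.26, 16.8, -2.0, 0.3, 0.0, -0.0, 0.44], [0.26, 17.8, -1.6, 0.3, 0.0, -0.0, 0.44], [0.26, 18.7, -1.1, 0.3, 0.0, -0.0, 0.44], [0.26, 19.3, -0.9, 0.3, 0.0, -0.0, 0.44], [0.26, 19.3, -0.9, 0.3, 0.0, -0.0, 0.44], [0.26, 18.2, -1.4, 0.3, 0.0, -0.0, 0.44]]
```

View pics/s4.png

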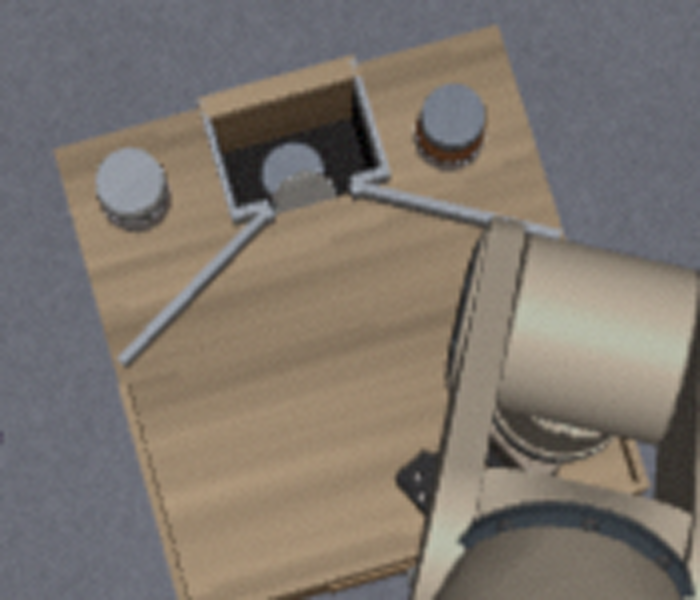

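The second lid is in the slot at (303,187), apparently tilted against the wall under the gate. I'll take one close crop from the scene camera to be sure it has dropped before pushing the third.

```bash
python3 -c "
from h import *
t=r.snapshot('scene');C=Cam('scene');b=np.load('box.npy')
u=C.proj(box2w([[120,0,40]],b))[0].astype(int);print(u)
cv2.imwrite('pics/s5.png',cv2.resize(t[u[1]-45:u[1]+45,u[0]-60:u[0]+60,::-1],(720,540),interpolation=cv2.INTER_CUBIC))"
```

```text
[348 306]
```

View pics/s5.png

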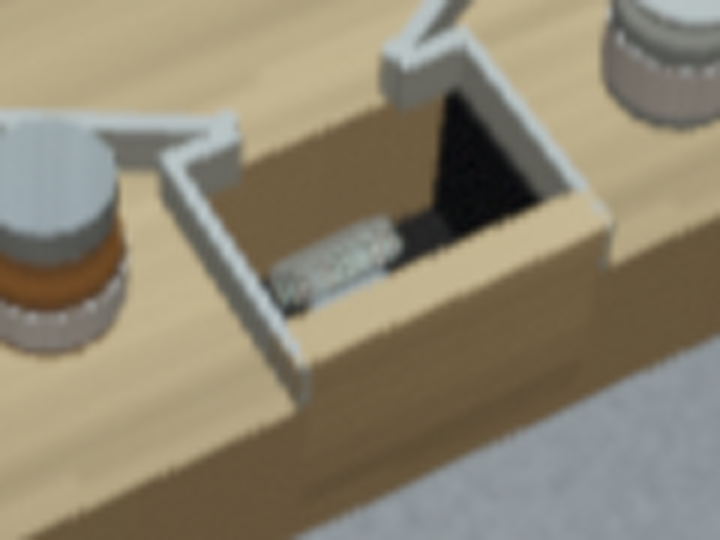

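The second lid lies low in the slot, well below the deck edge, tilted against the gate-side wall. That counts as dropped, so I push the third.

Emit:
send_rows:
  motion:
    - [0.26,0.8,-0.1,0.3,0,0,0]
    - [0.26,1.6,-0.1,0.3,0,0,0]
    - [0.26,3.0,-0.2,0.3,0,0,0]
    - [0.26,4.3,-0.3,0.3,0,0,0]
    - [0.26,5.7,-0.5,0.3,0,0,0]
    - [0.26,7.0,-0.6,0.3,0,0,0]
    - [0.26,8.3,-0.7,0.3,0,0,0]
    - [0.26,9.7,-0.8,0.3,0,0,0]
    - [0.26,11.0,-0.9,0.3,0,0,0]
    - [0.26,12.4,-1.0,0.3,0,0,0]
    - [0.26,13.7,-1.1,0.3,0,0,0]
    - [0.26,15.1,-1.2,0.3,0,0,0]
    - [0.26,15.6,-1.6,0.3,0,0,0.14]
    - [0.26,16.2,-1.8,0.3,0,0,0.28]
    - [0.26,16.8,-2.0,0.3,0,0,0.44]
    - [0.26,17.8,-1.6,0.3,0,0,0.44]
    - [0.26,18.7,-1.1,0.3,0,0,0.44]
    - [0.26,19.3,-0.9,0.3,0,0,0.44]
    - [0.26,19.3,-0.9,0.3,0,0,0.44]
    - [0.26,18.2,-1.4,0.3,0,0,0.44]

```text
time_s: 12.48
tool_pos: [637.3, 12.0, 79.6]
tcp_rot: [3.11, 0.444, 0.0]
force: [-0.8, -1.5, -0.5]
finger_gap: 23.9
```

Emit:
send_rows:
  motion:
    - [0.26,-3,0,-2,0,0,0]
    - [0.26,-7,0,-6,0,0,0]
    - [0.26,-12,0,-7,0,0,0]
    - [0.26,-15,0,-7,0,0,0]
    - [0.26,-15,0,-7,0,0,0]
    - [0.26,-15,0,-7,0,0,0]
    - [0.26,-15,0,-7,0,0,0]

```text
time_s: 13.35
tool_pos: [494.3, -29.6, 149.7]
tcp_rot: [3.11, 0.443, 0.001]
force: [1.0, 1.1, -0.2]
finger_gap: 23.9
```

```bash
python3 -c "
from h import *
tobox(-150,0,150);b=np.load('box.npy')
im=r.snapshot('scene')[:,:,::-1];t=r.snapshot('top')[:,:,::-1]
cv2.imwrite('pics/s6.png',np.hstack([cv2.resize(im[261:351,288:408],(400,300),interpolation=cv2.INTER_CUBIC),cv2.resize(t[140:275,235:415],(400,300),interpolation=cv2.INTER_CUBIC)]))
for n in ('small_jar','paste_tin','big_jar','carton','brush'): print(n,[(np.round(d['centre']).tolist(),round(d['p'],2)) for d in r.boxes_of('scene',n)][:1])"
```

```text
t 13.35 tcp box [[-97.7   0.1]] 149.7 gap 23.9 | shift cm [-5.23  0.01 -0.03] turn [ 0.    -0.     0.001]
small_jar [([726.0, -69.0, 125.0], 0.75)]
paste_tin [([687.0, 129.0, 118.0], 0.87)]
big_jar [([566.0, 416.0, 87.0], 0.98)]
carton [([590.0, -405.0, 106.0], 0.95)]
brush [([421.0, -388.0, 18.0], 0.72)]
```

View pics/s6.png

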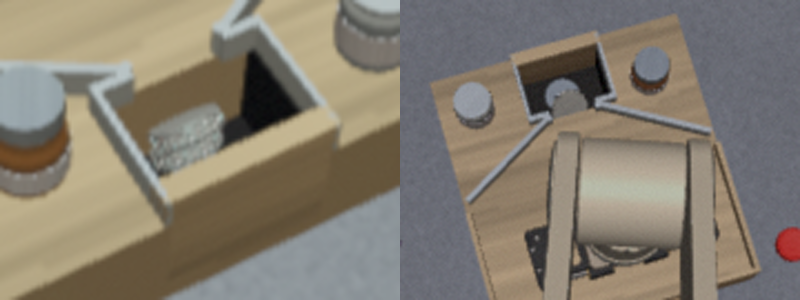

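All three are in the slot; the third leans on the second. A quick height check of its upper edge, which in scene pixels runs from about (333,298) to (355,292).

```bash
python3 -c "
from h import *
C=Cam('scene');b=np.load('box.npy')
for uv in [(333,298),(344,295),(354.5,292.5)]:
    z=np.arange(0,95.);q=np.array([w2box(C.ray(uv,k),b)[0] for k in z]);
    for X in(86,97,107): i=np.argmin(abs(q[:,0]-X));print(uv,'x',X,'z',z[i],'y',q[i,1].round(0))
"
```

```text
(333, 298) x 86 z 36.0 y -14.0
(333, 298) x 97 z 54.0 y -21.0
(333, 298) x 107 z 70.0 y -27.0
(344, 295) x 86 z 30.0 y 10.0
(344, 295) x 97 z 48.0 y 3.0
(344, 295) x 107 z 64.0 y -4.0
(354.5, 292.5) x 86 z 22.0 y 35.0
(354.5, 292.5) x 97 z 40.0 y 27.0
(354.5, 292.5) x 107 z 57.0 y 20.0
```

The upper edge of the top lid touches the gate-side wall at a height of about 36 mm, well under the 60 mm limit. The bystanders have not moved and the arm is clear, so I hand in.

```bash
python3 -c "
from station import r
print(r.sign_off(), r.state()['time_s'])"
```

```text
the job is handed in; nothing more can be done
the job is handed in; nothing more can be done
```

All three grey lids are in the slot and the job is handed in; the sign-off gave no verdict. I slid them one at a time with slightly opened fingertips: the middle one first, then the +y one, then the −y one. I left the red and purple look-alikes alone. The clock read 13.35 s at my last reading, with the limit at 58 s.

- **Lids:** After each push I saw that lid in the slot before pushing the next. The first lies on the floor. The other two are tilted, stacked against the wall under the gate. The top one's upper edge is at about 36 mm if it rests on that wall, which is its likely pose. If it leaned further out it could be higher, and I did not measure that more exactly. The limit is 60 mm.
- **At rest:** I judged that the lids had settled from a single picture, about 1 s after the last drop; I did not measure it.
- **Bystanders:** The jars, tin, carton and brush were within about 3 mm of their first positions, which is inside the detector's error.
- **Arm:** The gripper was about 75 mm above the deck, clear of everything, and the forces I read after each move stayed under 2 N.

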